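# Scan the flat carton's label

### The arm

A 6-joint arm with a two-finger parallel gripper is mounted at the origin on the work surface. World frame = base frame: x ahead of the robot, y to its left, z up, the work surface at z = 0. Lengths are in mm, angles in rad, forces in N, time in s.
With the tool pointing down it reaches from about 400 to 925 mm from the base axis. Payload 12.5 kg.
Tool frame: the origin (TCP) lies midway between the tips of the shut fingers; the grasp point (between the pads) lies 19 mm behind it; z points along the fingers, y is the line along which they close (so a half turn about z gives the same grasp; the last joint's range is limited). The gripper opens to 95 mm and grips with 3 to 60 N. Pads are 20 mm wide; open, the fingers measure 119 mm over their backs; the gripper's body (75 mm by 180 mm) begins 59 mm behind the grasp point.
Start: joints at [1.195, 0.491, 1.559, -0, 1.092, -0.106], TCP at [166.57, 602.416, 184.961] pointing down, gripper open.
Joint ranges: [-3.1, 3.1], [-0.84, 2.19], [0.05, 2.79], [-1.13, 4.28], [0.06, 2.93], [-2.69, 2.69]. Speed limits (rad/s): [2.22, 2.22, 2.79, 3.14, 3.14, 3.14].

### API

Orientations are given as [roll, pitch, yaw] about the fixed x, y, z axes, in that order (R = Rz(yaw) Ry(pitch) Rx(roll)).
In Python, from cell import state, read_camera, camera_info, env gives the robot as it stands.
- The arm moves only by the tool move_arm, never from a script. Its argument "commands" is a list of rows, each a list of 3 entries, a list of its own where there are three numbers: the shift along the world's x, y, z in cm, then the turn, a rotation vector about the world's x, y, z in degrees, then the opening, from 0 (shut) to 1 (fully open). A call has 1 to 10 rows; each row shifts and turns the commanded pose from where the row before left it; what a row does not reach is not made up. A row lasts 1/10 s, in which the tool goes at most 50 mm and 8.59 degrees, less where a joint would pass 70% of its speed; a pose out of reach is approached as far as the arm can. A call with a gripper value outside its range is refused whole. The fingers move at their own pace and stop on an object; the grip force is fixed at half the most. Time passes only in rows, so rows that do not move let the fingers close. It gives the time, the measured TCP pose, the force, the opening and the grip force at its end, in the units of the state.
- state(): the state, without advancing time (a new reading comes with each control period).
- read_camera(name): name is "side" or "top" or "wrist"; returns the picture (384x512x3 uint8, blue, green, red); there is no depth.
- camera_info(name): a dict with "K" (3x3 intrinsics, pixels), "k1" (the pictures are not rectified: a ray, as slopes to the right and down, at radius r is drawn at 1 + k1 r^2 times it, then the intrinsics apply), "cam_to_world" (4x4, takes a point from camera to world coordinates). Camera axes: x right, y down, z forward; pixel columns grow to the right and rows downward; lengths in mm; the calibration is good to about 2 mm. A picture is of the moment at which its call begins: read the wrist's pose just before it. camera_info takes no time and is no camera call; for the wrist camera it gives the pose at the moment of the call.
- env.job_done(): hands the job in; it is judged then, once.
The state is a dict: "t": time; "joints": joint angles; "qvel": joint speeds; "tau": joint torques, N m; "eef_pos": TCP position; "tcp_rot": TCP orientation; "ft_force": force on the tool from outside, world axes, zero at the start; "moment": the same for the moment, N m; "opening": opening from 0.0 (shut) to 1.0 (fully open); "grip_force": force on a finger pad.
Only numpy, scipy, OpenCV 4.12 (cv2) and the standard library are available. Lean on these libraries where they do the work, as an engineer would, in place of code of your own. Each camera call takes 0.05 s, during which the arm holds its last target. There are 200 camera calls.

### The job

Take the bar-code scanner from its round charging pad and point it straight down at the middle of the label on the low, oblong carton, about 90 mm above it and turned so that the long side of the scanner's head runs along the long side of the label, and hold it still there for at least one full second. Then stand the scanner upright in the middle of its pad again and let go, without dropping it. Do not scan the label on the square carton, and do not shift either carton.

Things in the scene. Friction and masses are not known exactly. Their poses are not given: they have to be found in the camera images.
- scanner_centre (a point): Cordless scanner standing nose down, 140 mm tall, 0.25 kg. Point: its centre, 70 mm above its underside. Grey head 74 (x) by 50 mm (y), with shoulder up to 52 mm; above it a straight black handle 40 (x) by 32 mm (y), to grip from above 25 mm above this point, across y. z up the handle. Window mid-underside, looks along -z, scan line along x. Reads by itself (no trigger) at 50 to 130 mm.
- flat_carton_label (a point): Middle of the white bar-code label (84 x 50 mm) to scan, on top of the low oblong carton (200 x 120 x 60 mm, 2.5 kg, loose). Point on the carton's top, 60 mm above the table, 45 mm to -x and 15 mm to +y of the carton's centre. x along the label's and carton's long side, across the bars; z up. Read with the beam within 18 mm of it and the scan line within 20 degrees of x, either way round.
- square_carton_label (a point): Middle of the like label on top of the taller square carton, 130 x 130 x 95 mm, 2.5 kg, loose: a bystander, not to be scanned. 95 mm above the table, 10 mm to +x and 20 mm to -y of the carton's centre. x across the bars, z up.
- pad: Round grey charging pad, 130 mm across, 12 mm thick, flat on top, fixed to the table. Origin at the centre of its underside, at table height; z up. The scanner starts standing within 10 mm of its centre. Pad and cartons stand side by side in a row, in any order.
Mind the look-alikes: they are no part of the job. Leave any blue or orange look-alike of the part that bears scanner_centre alone. There is more than one size of the pad; the one meant has the size given above.

How it is judged:
By the outcome, as a careful person would: the job done as asked, in the order asked, and still so for the second after the job is handed in, with the robot touching nothing.
It also fails if it takes over 53 s, if anything falls off the work surface, if the arm or the gripper's body presses on something with over 40 N, if the wrist force passes 120 N, or if a joint passes its speed limit or range.

## Working session

There is one attempt and no reset: what is moved stays moved. The work goes in short steps, Python scripts to look and compute and a tool call to move; the robot and the scene stay as the last step left them, time stands still between calls to the robot, and variables do not carry over. Pictures are saved under pics/ and viewed, at most 10 in all, crops included, and the job is handed in when it is done.

Besides the shell and the picture viewer there is one more tool, called after "Emit:" as name(argument=value, ...), one argument or row to a line, values as JSON. move_arm: Moves the arm, as the interface text tells. Its arguments: {"type":"object","properties":{"commands":{"type":"array"}},"required":["commands"]}

```bash
mkdir -p pics; cat > h.py <<'E'
import numpy as np, cv2
from cell import state, read_camera, camera_info, env
def ray(ci,u,v):
    K=np.array(ci["K"]);T=np.array(ci["cam_to_world"])
    d=np.array([(u-K[0,2])/K[0,0],(v-K[1,2])/K[1,1]]);s=d.copy()
    for _ in range(20): s=d/(1+ci["k1"]*(s@s))
    return T[:3,3],T[:3,:3]@np.array([s[0],s[1],1])
def onz(ci,u,v,z):
    o,r=ray(ci,u,v);return o+r*(z-o[2])/r[2]
E
python3 - <<'E'
from h import *
for n in ["top","side","wrist"]:
    ci=camera_info(n);im=read_camera(n);cv2.imwrite(f"pics/{n}0.png",im);print(n,np.round(ci["cam_to_world"],3).tolist(),ci["k1"])
a=cv2.imread("pics/top0.png");cv2.imwrite("pics/a0.png",cv2.resize(a,(800,600)))
s=state();print(s["eef_pos"],s["tcp_rot"],s["t"])
E
```

```text
top [[-0.009, -0.998, 0.055, 523.989], [-0.999, 0.007, -0.032, -44.418], [0.031, -0.055, -0.998, 1090.554], [0.0, 0.0, 0.0, 1.0]] -0.14707459152823904
side [[0.985, -0.092, 0.145, 426.31], [-0.171, -0.486, 0.857, -997.699], [-0.009, -0.869, -0.494, 610.189], [0.0, 0.0, 0.0, 1.0]] 0.02050405538599328
wrist [[0.266, 0.922, 0.28, 87.602], [0.964, -0.255, -0.078, 623.869], [-0.001, 0.291, -0.957, 385.017], [0.0, 0.0, 0.0, 1.0]] -0.006738440090639638
[166.48055706 602.20063011 184.51669333] [-3.14076764e+00 -6.98676076e-05  2.87182597e+00] 0.15
```

View pics/a0.png

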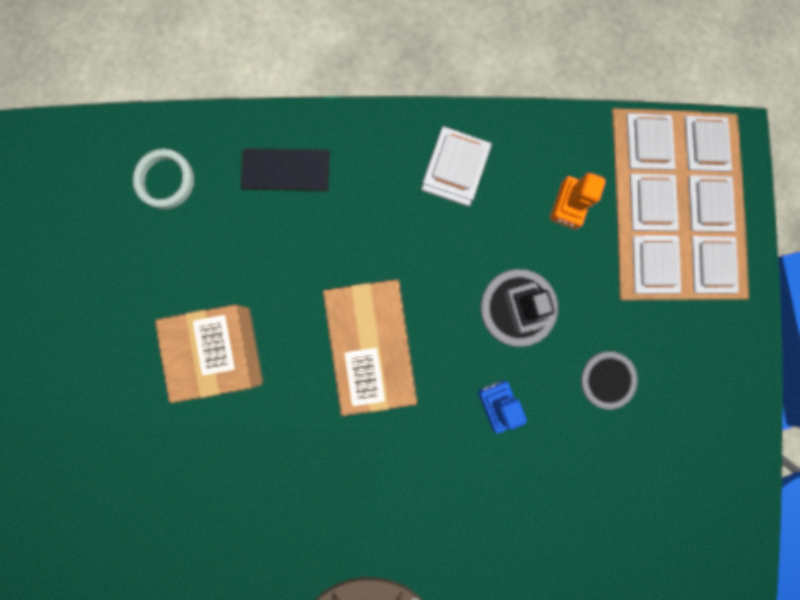

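View pics/side0.png

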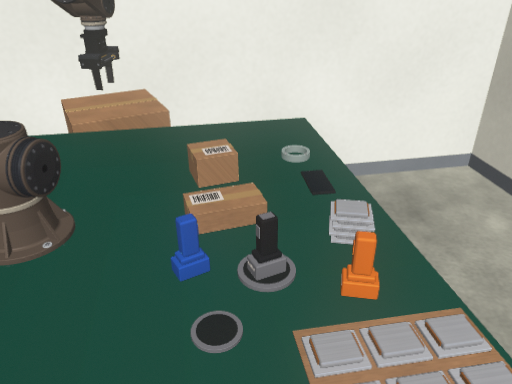

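The enlarged top view (800 px wide) shows three scanners: grey/black at (532,305), blue at (503,408) and orange at (580,200). It also shows two pads: large at (520,307) and small at (610,380). The grey/black scanner on the large pad fits the description. The low oblong carton is at (370,347) with its label at (365,377). The square carton is at (210,353) with its label at (214,345). I'll measure these next and confirm with a crop.

```bash
cat > m.py <<'E'
from h import *
im=cv2.imread("pics/top0.png");ci=camera_info("top");hsv=cv2.cvtColor(im,cv2.COLOR_BGR2HSV)
def rect(mask,box,z,name):
    x0,y0,x1,y1=box;m=np.zeros_like(mask);m[y0:y1,x0:x1]=mask[y0:y1,x0:x1]
    c=max(cv2.findContours(m,0,1)[0],key=cv2.contourArea)
    w=np.array([onz(ci,*p,z)[:2] for p in c[:,0,:].astype(float)],np.float32)
    h=cv2.convexHull(w);r=cv2.minAreaRect(h);print(name,cv2.boundingRect(c),np.round(r[0],1),np.round(r[1],1),round(r[2],1),cv2.boxPoints(r).round().tolist());return h
green=((hsv[...,0]>60)&(hsv[...,0]<95)&(hsv[...,1]>120)).astype(np.uint8)
white=((hsv[...,1]<45)&(hsv[...,2]>120)).astype(np.uint8)
white=cv2.morphologyEx(white,cv2.MORPH_CLOSE,np.ones((5,5)))
rect(white,(215,215,255,265),60,"flatlabel")
rect(white,(118,195,155,245),95,"sqlabel")
rect(1-green,(200,170,275,270),60,"flat carton(top+sides)")
h=rect(1-green,(300,165,365,228),12,"pad");print("pad circ",cv2.minEnclosingCircle(h))
h=rect(1-green,(365,220,415,268),12,"smallpad");print(cv2.minEnclosingCircle(h))
c=cv2.resize(im[160:235,295:420],None,fx=5,fy=5,interpolation=cv2.INTER_CUBIC)
s=cv2.imread("pics/side0.png");d=cv2.resize(s[195:300,200:325],None,fx=5,fy=5,interpolation=cv2.INTER_CUBIC)[:, :]
cv2.imwrite("pics/crop1.png",cv2.resize(np.vstack([c,d[:]]),None,fx=.66,fy=.66))
E
python3 m.py
```

```text
flatlabel (221, 223, 25, 36) [4.669e+02 2.000e-01] [84.7 50.9] 8.0 [[421.0, 20.0], [429.0, -31.0], [512.0, -19.0], [505.0, 31.0]]
sqlabel (124, 202, 26, 38) [518.7 232. ] [84.6 50.7] 10.6 [[472.0, 249.0], [482.0, 199.0], [565.0, 215.0], [556.0, 265.0]]
flat carton(top+sides) (206, 178, 62, 89) [513.5  -8.6] [207.5 126.5] 8.1 [[402.0, 39.0], [420.0, -86.0], [625.0, -57.0], [607.0, 69.0]]
pad (307, 172, 51, 51) [ 575.9 -258.2] [133.3 131.7] 89.3 [[509.0, -324.0], [641.0, -326.0], [643.0, -192.0], [511.0, -191.0]]
pad circ ((576.524658203125, -258.2420349121094), 67.34968566894531)
smallpad (372, 224, 37, 39) [ 452.1 -412.9] [ 99.4 100.9] 89.1 [[401.0, -462.0], [502.0, -463.0], [503.0, -364.0], [402.0, -362.0]]
((452.38427734375, -411.8497314453125), 51.40418243408203)
```

View pics/crop1.png

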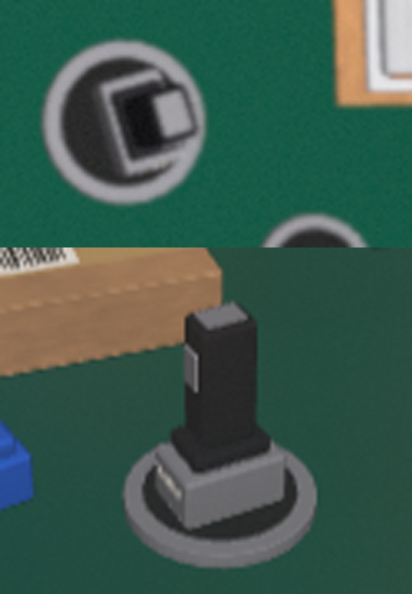

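The crop shows the grey-headed scanner with its black handle on the larger pad, which measures about 132 mm. The small pad is about 101 mm, so this is the right scanner and pad. The flat label is at (467,0) with yaw about 8°, and the carton outline agrees. I'll move over the scanner.

Emit:
move_arm(
  commands=[
    [[2.8,-3.4,0.9],[0,0,-8],1],
    [[2.8,-3.4,0.9],[0,0,-8],1],
    [[2.8,-3.4,0.9],[0,0,-8],1],
    [[2.8,-3.4,0.9],[0,0,-8],1],
    [[2.8,-3.4,0.9],[0,0,-8],1],
    [[2.8,-3.4,0.9],[0,0,-8],1],
    [[2.8,-3.4,0.9],[0,0,-8],1],
    [[2.8,-3.4,0.9],[0,0,-8],1],
    [[2.8,-3.4,0.9],[0,0,-8],1],
    [[2.8,-3.4,0.9],[0,0,-8],1],
  ],
)

```text
t: 1.15
eef_pos: [447.4, 260.8, 275.3]
tcp_rot: [3.142, -0.0, 1.47]
ft_force: [1.2, 1.3, -0.2]
opening: 0.998
grip_force: 0.0
```

Emit:
move_arm(
  commands=[
    [[2.8,-3.4,0.9],[0,0,-8],1],
    [[2.8,-3.4,0.9],[0,0,-8],1],
    [[0.7,-4.5,-0.4],[0,0,-5.5],1],
    [[0.7,-4.5,-0.4],[0,0,-5.5],1],
    [[0.7,-4.5,-0.4],[0,0,-5.5],1],
    [[0.7,-4.5,-0.4],[0,0,-5.5],1],
    [[0.7,-4.5,-0.4],[0,0,-5.5],1],
    [[0.7,-4.5,-0.4],[0,0,-5.5],1],
    [[0.7,-4.5,-0.4],[0,0,-5.5],1],
    [[0.7,-4.5,-0.4],[0,0,-5.5],1],
  ],
)

```text
t: 2.15
eef_pos: [558.4, -167.5, 260.7]
tcp_rot: [-3.141, 0.0, 0.424]
ft_force: [0.8, 0.3, -0.5]
opening: 1.0
grip_force: 0.0
```

Emit:
move_arm(
  commands=[
    [[0.7,-4.5,-0.4],[0,0,-5.5],1],
    [[0.7,-4.5,-0.4],[0,0,-5.5],1],
    [[0,0,0],[0,0,0],1],
    [[0,0,0],[0,0,0],1],
  ],
)

```text
t: 2.55
eef_pos: [572.2, -256.2, 252.1]
tcp_rot: [-3.141, 0.001, 0.235]
ft_force: [0.9, 0.9, 0.9]
opening: 1.001
grip_force: 0.0
```

```bash
python3 - <<'E'
from h import *
s=state();ci=camera_info("wrist");im=read_camera("wrist");cv2.imwrite("pics/w1.png",im)
import pickle;pickle.dump(ci,open("w1.pkl","wb"))
print(s["t"],s["eef_pos"],np.degrees(s["tcp_rot"]),s["joints"],s["ft_force"])
E
```

```text
2.55 [ 572.18650004 -256.23724973  252.13987789] [-1.79939386e+02  5.64381117e-02  1.34805549e+01] [-5.26390169e-01  4.38573441e-01  1.46303033e+00  9.06700827e-05
  1.24143184e+00  8.09097223e-01] [0.85764359 0.89714794 0.85749786]
```

View pics/w1.png

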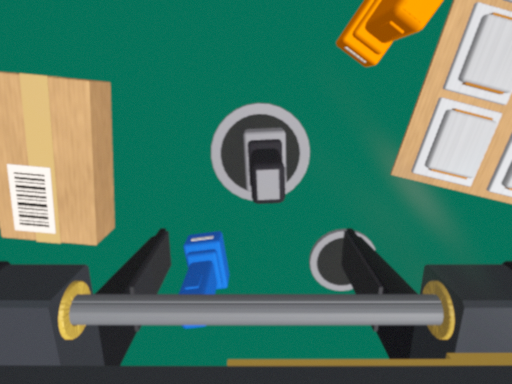

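The wrist view shows the scanner on the large pad at (265,165), with the handle's top at about (268,184). The blue one is at (205,270) and the orange one at (390,30). I'll zoom in to get its position and yaw.

```bash
python3 - <<'E'
from h import *
im=cv2.imread("pics/w1.png");cv2.imwrite("pics/c2.png",cv2.resize(im[100:210,205:315],(770,770),interpolation=cv2.INTER_CUBIC)[:, :][100:770-30])
c=cv2.resize(im[120:206,230:306],None,fx=6.9,fy=6.9,interpolation=cv2.INTER_CUBIC)
c=np.clip(c.astype(float)*1.5,0,255).astype(np.uint8);cv2.imwrite("pics/c2.png",c);print(c.shape)
E
```

```text
(593, 524, 3)
```

View pics/c2.png

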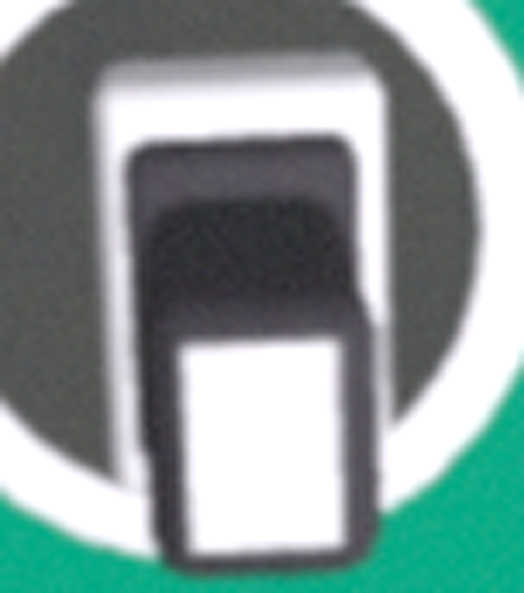

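The crop shows the handle's white top patch with corners at crop (180,342), (340,337), (346,550) and (188,556), inside the dark handle rim. I'll project those.

```bash
python3 - <<'E'
from h import *
import pickle
ci=pickle.load(open("w1.pkl","rb"))
f=lambda p,z:onz(ci,230-.5+(p[0]+.5)/6.9,120-.5+(p[1]+.5)/6.9,z)[:2]
def rep(n,P,z):
    W=np.array([f(p,z) for p in P]);r=cv2.minAreaRect(W.astype(np.float32))
    e=[np.degrees(np.arctan2(*(W[a]-W[b])[::-1])) for a,b in((0,3),(1,2))]
    g=np.degrees(np.arctan2(*(W[0]-W[1])[::-1]))-90
    print(n,W.mean(0).round(1),np.round(r[1],1),np.round(e,1),round(g,1))
rep("patch",[(180,342),(340,337),(346,550),(188,556)],152)
for z in(44,48,52): rep(f"head{z}",[(95,80),(387,72),(393,410),(122,480)],z)
h=cv2.cvtColor(cv2.imread("pics/w1.png"),cv2.COLOR_BGR2HSV)
m=(~((h[...,0]>60)&(h[...,0]<95)&(h[...,1]>100))).astype(np.uint8);b=np.zeros_like(m);b[95:202,200:315]=m[95:202,200:315]
c=max(cv2.findContours(b,0,1)[0],key=cv2.contourArea)
c=c[c[:,0,1]<185]
w=np.array([onz(ci,*p.astype(float),12)[:2] for p in c[:,0]])
A=np.c_[2*w,np.ones(len(w))];s=np.linalg.lstsq(A,(w**2).sum(1),rcond=None)[0];print("pad",s[:2],np.sqrt(s[2]+s[0]**2+s[1]**2))
E
```

```text
patch [ 575.8 -267.1] [29.6 21.3] [15.6 16.2] 15.3
head44 [ 579.9 -267.1] [72.  50.4] [16.8 16. ] 15.1
head48 [ 580.6 -266.8] [71.3 49.9] [16.8 16. ] 15.1
head52 [ 581.3 -266.5] [70.6 49.4] [16.8 16. ] 15.1
pad [ 577.59131804 -260.67935513] 65.02199749398146
```

The scanner is at about (577,-267) with yaw about 15.7°. The pad centre is about (577,-260). I'll align and descend.

Emit:
move_arm(
  commands=[
    [[0.5,-1.1,0],[0,0,2.2],1],
    [[0,0,-4],[0,0,0],1],
    [[0,0,-4],[0,0,0],1],
    [[0,0,-3],[0,0,0],1],
    [[0,0,-2],[0,0,0],1],
    [[0,0,-1.5],[0,0,0],1],
    [[0,0,-1.2],[0,0,0],1],
    [[0,0,-0.7],[0,0,0],1],
    [[0,0,0],[0,0,0],1],
    [[0,0,0],[0,0,0],1],
  ],
)

```text
t: 3.6
eef_pos: [577.9, -266.5, 89.7]
tcp_rot: [3.141, -0.001, 0.275]
ft_force: [0.0, 1.1, 0.2]
opening: 1.0
grip_force: 0.0
```

Emit:
move_arm(
  commands=[
    [[0,0,0],[0,0,0],0.5],
    [[0,0,0],[0,0,0],0.4],
    [[0,0,0],[0,0,0],0.38],
    [[0,0,0],[0,0,0],0.36],
    [[0,0,0],[0,0,0],0.3],
    [[0,0,0],[0,0,0],0.1],
    [[0,0,0],[0,0,0],0.0],
    [[0,0,0],[0,0,0],0],
  ],
)

```text
t: 4.4
eef_pos: [577.6, -266.6, 88.9]
tcp_rot: [3.142, 0.0, 0.275]
ft_force: [0.2, 0.3, 0.3]
opening: 0.384
grip_force: 0.0
```

Emit:
move_arm(
  commands=[
    [[0,0,0],[0,0,0],0],
    [[0,0,0],[0,0,0],0],
    [[0,0,0],[0,0,0],0],
    [[0,0,0],[0,0,0],0],
  ],
)

```text
t: 4.8
eef_pos: [577.5, -266.5, 88.9]
tcp_rot: [-3.141, 0.0, 0.275]
ft_force: [0.1, -0.6, -0.9]
opening: 0.331
grip_force: 30.0
```

Emit:
move_arm(
  commands=[
    [[0,0,0.5],[0,0,0],0],
    [[0,0,1.3],[0,0,0],0],
    [[0,0,2.5],[0,0,0],0],
    [[0,0,3],[0,0,0],0],
    [[0,0,3],[0,0,0],0],
    [[0,0,2],[0,0,0],0],
    [[0,0,1.2],[0,0,0],0],
    [[0,0,0.3],[0,0,0],0],
    [[0,0,0],[0,0,0],0],
  ],
)

```text
t: 5.7
eef_pos: [577.4, -266.5, 226.9]
tcp_rot: [-3.142, 0.0, 0.275]
ft_force: [0.2, 0.1, -2.8]
opening: 0.339
grip_force: 30.0
```

Emit:
move_arm(
  commands=[
    [[-0.5,1.2,0],[0,0,-0.8],0],
    [[-0.9,2.2,0],[0,0,-0.8],0],
    [[-1.4,3.3,0],[0,0,-0.8],0],
    [[-1.4,3.4,0],[0,0,-0.8],0],
    [[-1.4,3.4,0],[0,0,-0.8],0],
    [[-1.4,3.4,0],[0,0,-0.8],0],
    [[-1.4,3.4,0],[0,0,-0.8],0],
    [[-1.3,3.2,0],[0,0,-0.8],0],
    [[-0.9,2.0,0],[0,0,-0.8],0],
    [[-0.4,1.1,0],[0,0,-0.5],0],
  ],
)

```text
t: 6.7
eef_pos: [465.6, 1.6, 226.3]
tcp_rot: [-3.141, 0.002, 0.141]
ft_force: [1.6, 0.8, -2.8]
opening: 0.335
grip_force: 30.0
```

Emit:
move_arm(
  commands=[
    [[0,0,0],[0,0,0],0],
    [[0,0,0],[0,0,0],0],
    [[0,0,0],[0,0,0],0],
  ],
)

```text
t: 7.0
eef_pos: [467.6, -1.0, 226.6]
tcp_rot: [3.142, 0.001, 0.14]
ft_force: [-0.1, -0.6, -2.2]
opening: 0.335
grip_force: 30.0
```

```bash
python3 - <<'E'
from h import *
a=read_camera("side");b=read_camera("top")
cv2.imwrite("pics/d.png",np.hstack([cv2.resize(a[60:260,120:320],(400,400)),cv2.resize(b[130:330,130:330],(400,400))]))
cv2.imwrite("pics/top2.png",b);s=state();print(s["t"],s["eef_pos"],np.degrees(s["tcp_rot"]),s["ft_force"],s["opening"],s["grip_force"])
E
```

```text
7.1 [467.64739433  -1.12893388 226.69450914] [1.79999014e+02 2.73101371e-02 7.99454475e+00] [ 0.38873033 -1.06478498 -3.01179444] 0.33837382095868523 29.970815777778625
```

View pics/d.png

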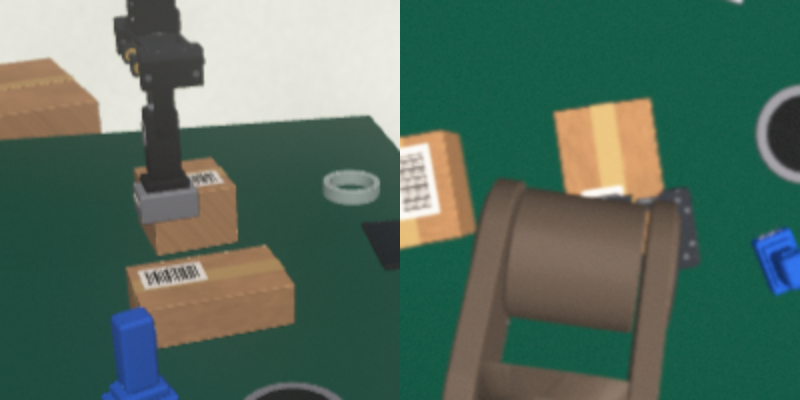

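The side view shows the scanner upright, its grey head hanging over the flat carton's label. The top view shows the carton where it was. I'll hold for about 2 s, then return.

Emit:
move_arm(
  commands=[
    [[0,0,0],[0,0,0],0],
    [[0,0,0],[0,0,0],0],
    [[0,0,0],[0,0,0],0],
    [[0,0,0],[0,0,0],0],
    [[0,0,0],[0,0,0],0],
    [[0,0,0],[0,0,0],0],
    [[0,0,0],[0,0,0],0],
    [[0,0,0],[0,0,0],0],
    [[0,0,0],[0,0,0],0],
    [[0,0,0],[0,0,0],0],
  ],
)

```text
t: 8.1
eef_pos: [467.6, -0.6, 227.0]
tcp_rot: [3.142, -0.0, 0.14]
ft_force: [0.4, -0.1, -3.1]
opening: 0.33
grip_force: 30.0
```

Emit:
move_arm(
  commands=[
    [[0,0,0],[0,0,0],0],
    [[0,0,0],[0,0,0],0],
    [[0,0,0],[0,0,0],0],
    [[0,0,0],[0,0,0],0],
    [[0,0,0],[0,0,0],0],
    [[0,0,0],[0,0,0],0],
    [[0,0,0],[0,0,0],0],
    [[0,0,0],[0,0,0],0],
    [[0,0,0],[0,0,0],0],
    [[0,0,0],[0,0,0],0],
  ],
)

```text
t: 9.1
eef_pos: [467.6, -0.6, 227.0]
tcp_rot: [3.141, -0.0, 0.14]
ft_force: [0.9, -0.6, -3.0]
opening: 0.34
grip_force: 30.0
```

Emit:
move_arm(
  commands=[
    [[0.5,-1.1,0],[0,0,0.8],0],
    [[0.9,-2.1,0],[0,0,0.8],0],
    [[1.4,-3.3,0],[0,0,0.8],0],
    [[1.4,-3.3,0],[0,0,0.8],0],
    [[1.4,-3.3,0],[0,0,0.8],0],
    [[1.4,-3.3,0],[0,0,0.8],0],
    [[1.4,-3.3,0],[0,0,0.8],0],
    [[1.3,-3.1,0],[0,0,0.8],0],
    [[0.9,-2.0,0],[0,0,0.8],0],
    [[0.4,-1.05,0],[0,0,0.5],0],
  ],
)

```text
t: 10.1
eef_pos: [577.9, -260.7, 226.3]
tcp_rot: [-3.141, 0.0, 0.274]
ft_force: [-0.3, -0.2, -3.6]
opening: 0.335
grip_force: 30.0
```

Emit:
move_arm(
  commands=[
    [[0,0,0],[0,0,0],0],
    [[0,0,0],[0,0,0],0],
    [[0,0,-2],[0,0,0],0],
    [[0,0,-3],[0,0,0],0],
    [[0,0,-3],[0,0,0],0],
    [[0,0,-2],[0,0,0],0],
    [[0,0,-1],[0,0,0],0],
    [[0,0,0],[0,0,0],0],
    [[0,0,0],[0,0,0],0],
  ],
)

```text
t: 11.0
eef_pos: [578.0, -258.8, 118.1]
tcp_rot: [3.141, -0.001, 0.275]
ft_force: [0.2, 0.2, -2.1]
opening: 0.33
grip_force: 30.0
```

```bash
python3 - <<'E'
from h import *
a=read_camera("side");ci=camera_info("wrist");b=read_camera("wrist")
import pickle;pickle.dump(ci,open("w3.pkl","wb"));cv2.imwrite("pics/w3.png",b)
cv2.imwrite("pics/e.png",np.hstack([cv2.resize(a[140:300,180:340],(400,400)),cv2.resize(b[40:260,140:360],(400,400))]))
s=state();print(s["t"],s["eef_pos"],np.degrees(s["tcp_rot"]),s["ft_force"],s["opening"])
E
```

```text
11.1 [ 578.14003358 -259.15578326  118.35868613] [ 1.79907607e+02 -8.54938709e-02  1.57536147e+01] [ 0.01915336 -0.07402093 -3.10015268] 0.334506434077719
```

View pics/e.png

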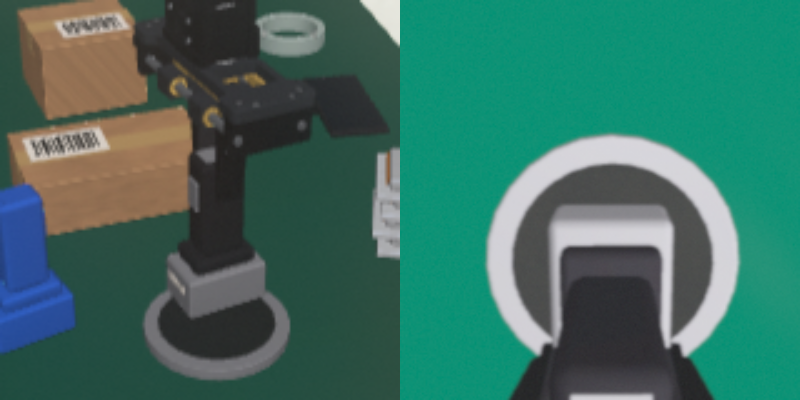

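The wrist crop shows the head (551–673) centred across the pad (487–739). The side view shows the scanner hanging upright just above the pad. I'll lower it gently.

Emit:
move_arm(
  commands=[
    [[0,0,-1.3],[0,0,0],0],
    [[0,0,-0.7],[0,0,0],0],
    [[0,0,-0.4],[0,0,0],0],
    [[0,0,-0.2],[0,0,0],0],
    [[0,0,-0.1],[0,0,0],0],
    [[0,0,-0.1],[0,0,0],0],
    [[0,0,0],[0,0,0],0],
    [[0,0,0],[0,0,0],0],
  ],
)

```text
t: 11.9
eef_pos: [577.6, -259.1, 89.1]
tcp_rot: [3.141, -0.0, 0.275]
ft_force: [-0.7, 0.5, -3.8]
opening: 0.335
grip_force: 30.0
```

```bash
python3 - <<'E'
from h import *
s=state();ci=camera_info("wrist");b=read_camera("wrist");cv2.imwrite("pics/w4.png",b)
print(s["t"],s["eef_pos"],s["ft_force"])
g=b.astype(int).sum(2)
h=cv2.cvtColor(b,cv2.COLOR_BGR2HSV)
m=(~((h[...,0]>60)&(h[...,0]<95)&(h[...,1]>100))).astype(np.uint8)
# along the pad's axis through tool: rows in central columns
c=np.argwhere(m[60:220,150:380])
for u in (235,255,275): print(u,[(v,int(g[v,u])) for v in range(95,170,3)])
E
```

```text
11.9 [ 577.6459541  -259.11694747   89.1409365 ] [-0.74910302  0.50193153 -3.76266435]
235 [(95, 279), (98, 283), (101, 281), (104, 281), (107, 286), (110, 277), (113, 271), (116, 288), (119, 506), (122, 651), (125, 651), (128, 649), (131, 649), (134, 646), (137, 364), (140, 230), (143, 229), (146, 228), (149, 228), (152, 309), (155, 411), (158, 418), (161, 501), (164, 597), (167, 638)]
255 [(95, 277), (98, 285), (101, 284), (104, 280), (107, 285), (110, 283), (113, 284), (116, 538), (119, 653), (122, 652), (125, 651), (128, 651), (131, 635), (134, 239), (137, 236), (140, 240), (143, 236), (146, 230), (149, 235), (152, 306), (155, 410), (158, 418), (161, 506), (164, 599), (167, 640)]
275 [(95, 281), (98, 281), (101, 288), (104, 280), (107, 272), (110, 287), (113, 275), (116, 316), (119, 621), (122, 650), (125, 652), (128, 653), (131, 653), (134, 622), (137, 247), (140, 237), (143, 238), (146, 241), (149, 235), (152, 311), (155, 413), (158, 417), (161, 507), (164, 605), (167, 647)]
```

```bash
python3 - <<'E'
from h import *
ci=camera_info("wrist")
P=lambda v,u=256:onz(ci,u,v,12)[:2]
a=P(115.2);b=P(151.5);print(a,b,np.linalg.norm(a-b),"expect 28")
E
```

```text
[ 640.10682554 -242.2912145 ] [ 611.99214139 -250.2269473 ] 29.213204548025516 expect 28
```

Emit:
move_arm(
  commands=[
    [[0,0,-0.05],[0,0,0],0],
    [[0,0,0],[0,0,0],0],
    [[0,0,0],[0,0,0],0],
  ],
)

```text
t: 12.25
eef_pos: [577.7, -259.1, 88.8]
tcp_rot: [3.141, -0.0, 0.275]
ft_force: [-1.0, 0.7, 2.0]
opening: 0.336
grip_force: 30.0
```

It's in contact, and centred to about 1 mm. I'll release and retreat.

Emit:
move_arm(
  commands=[
    [[0,0,0],[0,0,0],0.45],
    [[0,0,0],[0,0,0],0.6],
    [[0,0,0],[0,0,0],0.8],
    [[0,0,0],[0,0,0],1],
    [[0,0,0],[0,0,0],1],
    [[0,0,0],[0,0,0],1],
    [[0,0,0],[0,0,0],1],
    [[0,0,0],[0,0,0],1],
  ],
)

```text
t: 13.05
eef_pos: [577.6, -259.1, 88.4]
tcp_rot: [3.142, 0.0, 0.275]
ft_force: [1.1, -0.3, 0.3]
opening: 0.953
grip_force: 0.0
```

Emit:
move_arm(
  commands=[
    [[0,0,1],[0,0,0],1],
    [[0,0,2],[0,0,0],1],
    [[0,0,3],[0,0,0],1],
    [[0,0,4],[0,0,0],1],
    [[0,0,4],[0,0,0],1],
    [[0,0,3],[0,0,0],1],
    [[0,0,2],[0,0,0],1],
    [[0,0,0],[0,0,0],1],
    [[0,0,0],[0,0,0],1],
    [[0,0,0],[0,0,0],1],
  ],
)

```text
t: 14.05
eef_pos: [577.1, -258.8, 277.2]
tcp_rot: [-3.14, 0.001, 0.275]
ft_force: [0.6, 0.7, -0.6]
opening: 0.999
grip_force: 0.0
```

```bash
python3 - <<'E'
from h import *
a=read_camera("side");b=read_camera("wrist")
cv2.imwrite("pics/f.png",np.hstack([cv2.resize(a[130:300,170:340],(400,400)),cv2.resize(b[60:240,160:340],(400,400))]))
E
```

```text
(no output)
```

View pics/f.png

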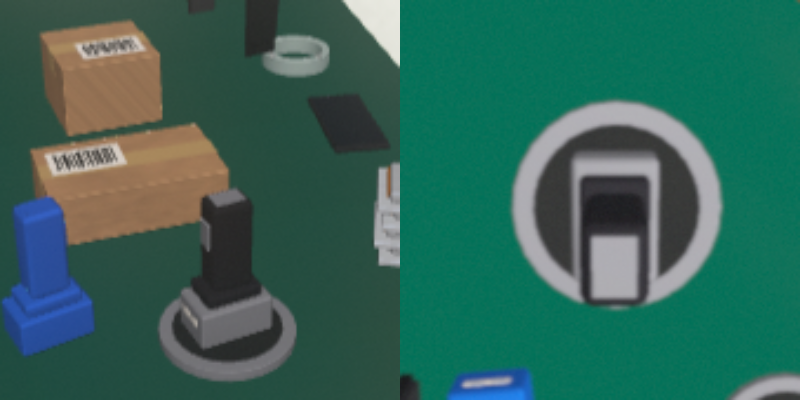

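The scanner stands upright and centred on its pad (crop 617,205). The gripper is clear and the cartons haven't moved, so I'm handing it in.

```bash
python3 -c "
from cell import env
print(env.job_done())"
```

```text
the job is handed in; nothing more can be done
None
```

The scanner was held still about 90 mm above the middle of the flat carton's label for about 2 s, then stood back upright within about 1 mm of the pad's centre and let go; the cartons look unmoved, and the job is handed in at about 14 s, with no verdict returned.

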